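# Tip the housings, inspect their feet, slide the reject aside

## Task

Without picking any of them up, tip each of the three standing grey housings away from you onto its back and look at its underside, which must have four yellow bosses. When all three lie on their backs, slide any housing that lacks a boss, still on its back, onto the middle of the red reject mat; leave the sound ones lying on their backs, off the mat. Do not disturb the white jar, the brown vial or the glass beaker.

Things in the scene. Friction and masses are not known exactly. Their poses are not given: they have to be found in the camera images.
- housing_a_mid (a point): Centre of a grey cast housing, 47.5 mm above its underside: 80 mm wide (its y), 60 deep (x), 95 tall (z), plus a black cable gland 22 mm across, 8 mm high on top; 0.3 to 0.6 kg. Starts upright, its front (-x; flat, with a flush black round window) turned to the robot within 0.2 rad. The three look alike except underneath; names tell nothing.
- housing_b_mid (a point): Centre of a grey cast housing, 47.5 mm above its underside: 80 mm wide (its y), 60 deep (x), 95 tall (z), plus a black cable gland 22 mm across, 8 mm high on top; 0.3 to 0.6 kg. Starts upright, its front (-x; flat, with a flush black round window) turned to the robot within 0.2 rad. The three look alike except underneath; names tell nothing.
- housing_c_mid (a point): Centre of a grey cast housing, 47.5 mm above its underside: 80 mm wide (its y), 60 deep (x), 95 tall (z), plus a black cable gland 22 mm across, 8 mm high on top; 0.3 to 0.6 kg. Starts upright, its front (-x; flat, with a flush black round window) turned to the robot within 0.2 rad. The three look alike except underneath; names tell nothing.
- mat_mid (a point): Centre of the red reject mat, on the desk top. The mat is fixed, 130 mm along its x (away from the robot) by 150 mm along its y, 1.6 mm thick and soft: it offers no edge to sliding things. Along its far edge stands a fixed aluminium stop rail, 10 mm thick, 12 mm high, its near side 71 mm beyond the centre.
- jar_mid (a point): White plastic jar standing upright, 28 mm in diameter, 44 mm tall; the point is its centre. Bystander.
- brown_vial_mid (a point): Brown vial with white cap standing upright, 22 mm in diameter, 55 mm tall; the point is its centre. Bystander.
- glass_beaker_mid (a point): Clear glass beaker standing upright, 57 mm in diameter, 66 mm tall; the point is its centre, 33 mm above the desk. Bystander.
- housing_a: All three alike: origin at the centre of the underside, which has a 3 mm rim and, level with it, a 16 mm rib across the middle (along x). Either side, at y = +-22.5 mm, a black-floored pocket 10 mm deep holds two round yellow bosses, 19 mm across, at x = +-13.5 mm, ending 1 mm below the rim. Four in all on a sound housing; a missing one shows only the black floor.
- housing_b: As housing_a. Tipped onto its back its x points down, its z away from the robot and its underside towards the robot; it is then 60 mm high, 80 mm wide and 103 mm long (with the gland).
- housing_c: As housing_a. Pushed level and straight back within 20 mm of the top of the front face it tips over its rear lower edge without slipping, and beyond about 32 degrees falls by itself onto its flat back; lying, it slides when pushed level.
Not all that is in view belongs to the job. Leave any orange look-alike of the housing_a alone.

How it is judged:
By the outcome, as a careful person would: the job done as asked, in the order asked, and still so for the second after the job is handed in, with the robot touching nothing.
It also fails if it takes over 67 s, if anything falls off the work surface, if the arm or the gripper's body presses on something with over 40 N, if the wrist force passes 120 N, or if a joint passes its speed limit or range.

## Robot

A 6-joint arm with a two-finger parallel gripper is mounted at the origin on a cart in front of the work surface, level with it; the furniture and walls round the work are solid. World frame = base frame: x ahead of the robot, y to its left, z up, the work surface at z = 0. Lengths are in mm, angles in degrees, forces in N, time in s.
With the tool pointing down it reaches from about 350 to 875 mm from the base axis. Payload 4.2 kg.
Tool frame: the origin (TCP) lies at the very end of the fingers, on their centre line; the grasp point (between the pads) lies 19 mm behind it; y points along the fingers, x is the direction in which the jaws open and shut, and the axes are right-handed (so a half turn about y gives the same grasp; the last joint's range is limited). The gripper opens to 85 mm and grips with 20 to 120 N. Pads are 22 mm wide; open, the fingers measure 114 mm over their backs; the gripper's body (76 mm by 85 mm) begins 54 mm behind the grasp point. The pads swing forward as they close: fully open they stand 13 mm farther back than shut.
Start: joints at [-61.673, 22.042, 0.453, 0, -68.411, -14.817], TCP at [146.03, -607.679, 203.212] pointing down, gripper open.
Joint ranges: [-179.83, 179.83], [-69.29, 118.12], [-61.27, 80.66], [-181.25, 117.63], [-171.15, -9.14], [-177.46, 177.46]. Speed limits (degrees/s): [159.86, 159.86, 180, 180, 180, 180].

## Interface

Orientations are given as [roll, pitch, yaw] about the fixed x, y, z axes, in that order (R = Rz(yaw) Ry(pitch) Rx(roll)).
In Python, from plant import * gives the robot as it stands. The module is installed in compiled form; this text tells all that it offers.
- The arm moves only by the shell command python3 -m crank 'ROWS'. ROWS is JSON, a list of rows, each a list of 7 numbers: the closure, from -1 (fully open) to 1 (shut), then the shift along the tool's x, y, z in m, then the turn, a rotation vector about the tool's x, y, z in degrees. In form: [[fingers, tx, ty, tz, ax, ay, az], ...]. A call has exactly 10 rows; each row shifts and turns the commanded pose from where the row before left it, along the tool's axes as they then stand; what a row does not reach is not made up. A row lasts 1/8 s, in which the tool goes at most 62.5 mm and 10.7 degrees, less where a joint would pass 70% of its speed; a pose out of reach is approached as far as the arm can. A call with a gripper value outside its range is refused whole. The fingers move at their own pace and stop on an object; the grip force is fixed at half the most. Time passes only in rows, so rows that do not move let the fingers close, or fill a call up. It gives the time, the measured TCP pose, the force and the opening at its end, in the units of the state.
- observe(): the state, without advancing time (a new reading comes with each control period).
- camera(name): name is "scene" or "top" or "wrist"; returns a dict with "color" (400x640x3 uint8, blue, green, red), "vertical_fov" (degrees; the focal length in pixels is half the picture's height over the tangent of half this angle, whatever the lens; pixels are square), "cx", "cy" (the principal point, pixels), "T" (4x4, takes a point from camera to world coordinates). Camera axes: x right, y down, z forward; pixel columns grow to the right and rows downward; lengths in mm; the calibration is good to about 2 mm. A picture is of the moment at which its call begins. There is no depth.
- hand_in(): hands the job in, once; it reports no verdict.
The state is a dict: "time": time; "joint_pos": joint angles; "dq": joint speeds; "tau": joint torques, N m; "tcp_pos": TCP position; "orientation": TCP orientation; "ft_force": force on the tool from outside, world axes, zero at the start; "torque": the same for the moment, N m; "grip_width": finger opening in mm.
Only numpy, scipy, OpenCV 4.12 (cv2) and the standard library are available. Lean on these libraries where they do the work, as an engineer would, in place of code of your own. Each camera call takes 0.05 s, during which the arm holds its last target.

## Working session

There is one attempt and no reset: what is moved stays moved. The work goes in short steps, Python scripts to look and compute and a shell command to move; the robot and the scene stay as the last step left them, time stands still between calls to the robot, and variables do not carry over. Pictures are saved under pics/ and viewed, and the job is handed in when it is done.

```bash
mkdir -p pics; ls
python3 - <<'E'
from plant import *
import cv2, numpy as np
s=observe(); print(s)
for n in ("scene","top","wrist"):
    c=camera(n); cv2.imwrite(f"pics/{n}0.png",c["color"]); print(n,c["vertical_fov"],c["cx"],c["cy"],np.round(c["T"],3).tolist())
E
```

```text
pics
{'time': 0.0, 'joint_pos': array([-6.16743640e+01,  2.20900231e+01,  3.80739639e-01, -2.94094093e-02,
       -6.84112870e+01, -1.48170580e+01]), 'dq': array([-0.08365646, -0.04377678,  0.01400791, -0.08252608,  0.03239779,
       -0.03112488]), 'tau': array([-6.32257488e-04, -3.92289770e+01,  1.88391173e+01,  4.18621883e+00,
       -4.76477449e-03,  8.01366951e-06]), 'tcp_pos': array([ 145.8702426 , -607.08077386,  202.13489598]), 'orientation': array([-89.99558035,  -0.12355114, 103.49772351]), 'ft_force': array([ 0.49017193,  0.64674142, -0.2452078 ]), 'torque': array([-0.00488628,  0.05093747, -0.02185558]), 'grip_width': 85.30129239977393}
scene 50.011887970674906 320.17986706844687 204.90878068651915 [[-0.701, -0.345, 0.624, 25.821], [-0.713, 0.333, -0.617, 725.13], [0.005, -0.878, -0.479, 483.427], [0.0, 0.0, 0.0, 1.0]]
top 49.5577167295336 326.12250440997207 198.65428069832717 [[-0.009, -0.991, 0.133, 397.222], [-1.0, 0.009, 0.0, 193.482], [-0.001, -0.133, -0.991, 1108.722], [0.0, 0.0, 0.0, 1.0]]
wrist 68.49746390030143 321.5665482692743 201.25623287586734 [[-0.234, 0.939, 0.252, 82.49], [0.972, 0.226, 0.062, -622.536], [0.002, 0.26, -0.966, 372.538], [0.0, 0.0, 0.0, 1.0]]
```

View pics/scene0.png

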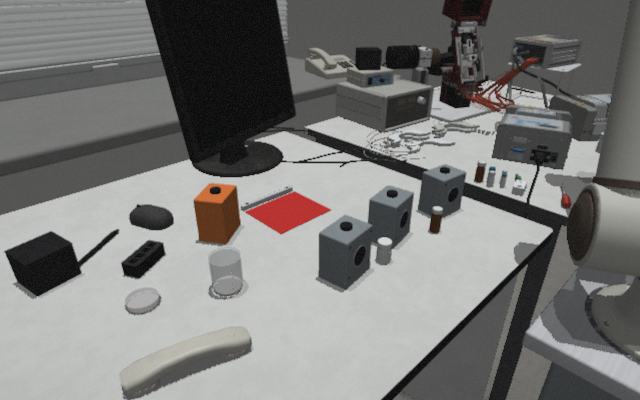

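View pics/top0.png

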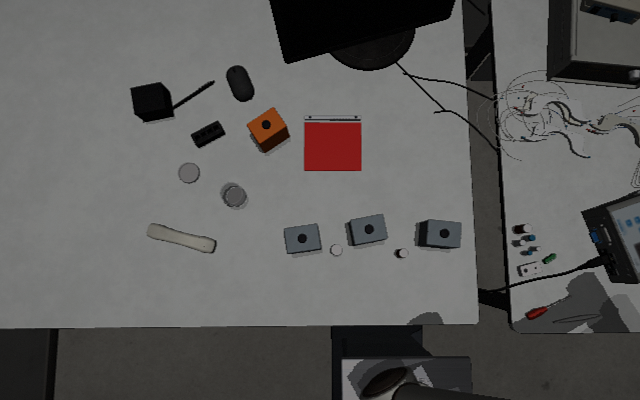

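View pics/wrist0.png

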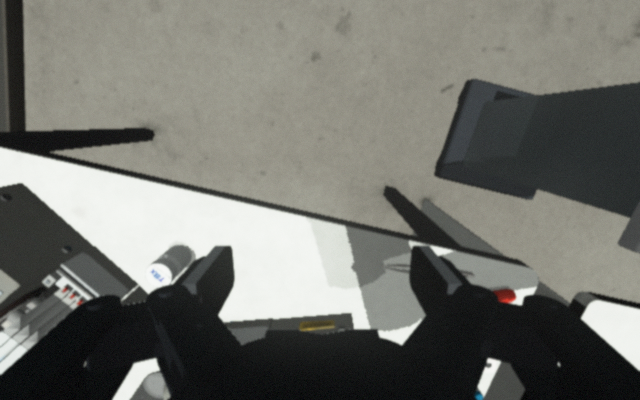

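The scene view has three grey housings at about (345,250), (391,217) and (441,191). The orange look-alike is at (217,213), the mat at (287,210), the jar at (384,250), the vial at (436,220) and the beaker at (226,272). Next I'll enlarge crops for measuring.

Run:
```python
import cv2
t=cv2.imread("pics/top0.png")[100:265,270:480]; cv2.imwrite("pics/top0c.png",cv2.resize(t,None,fx=3.6,fy=3.6,interpolation=cv2.INTER_CUBIC))
t=cv2.imread("pics/scene0.png")[150:300,300:480]; cv2.imwrite("pics/scene0c.png",cv2.resize(t,None,fx=4,fy=4,interpolation=cv2.INTER_CUBIC))
```

```text
(no output)
```

View pics/top0c.png

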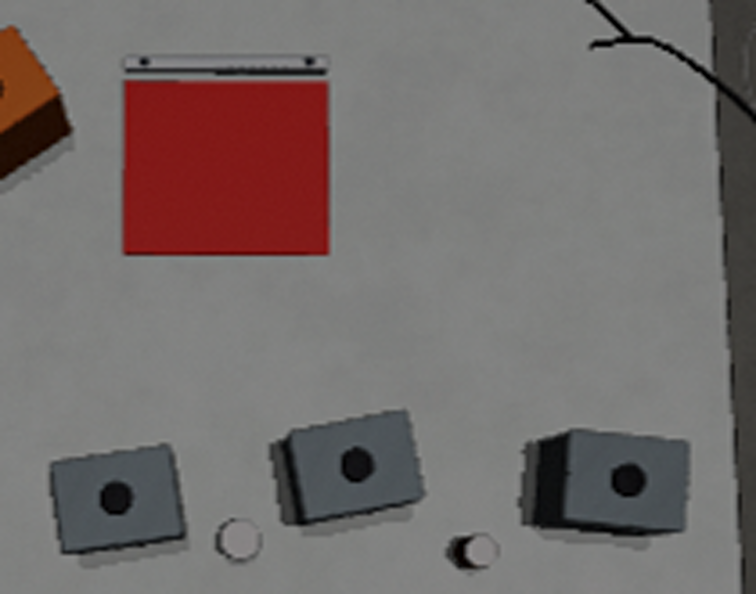

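View pics/scene0c.png

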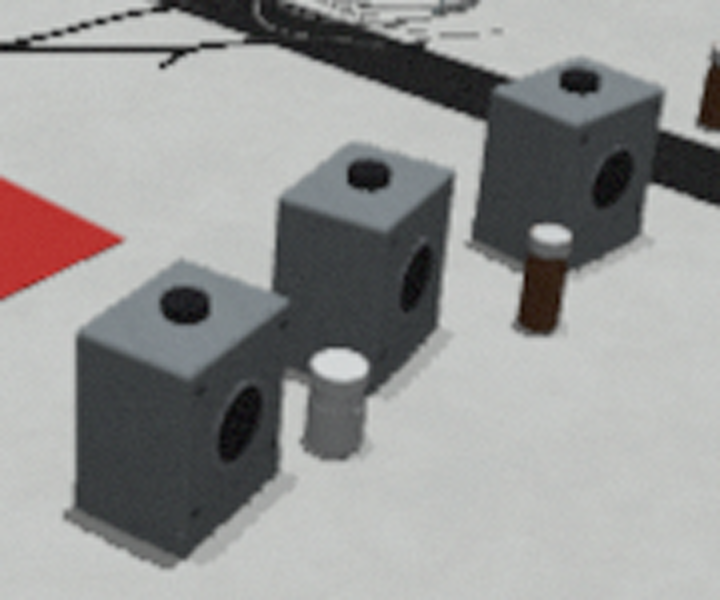

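```bash
cat > h.py <<'E'
import numpy as np, cv2
from scipy.optimize import least_squares
CAL={}
CAL['scene']=None
def ray(cam,px):
    f=200/np.tan(np.radians(cam["vertical_fov"]/2)); T=np.array(cam["T"])
    d=T[:3,:3]@np.array([(px[0]-cam["cx"])/f,(px[1]-cam["cy"])/f,1]); return T[:3,3],d/np.linalg.norm(d)
def onz(cam,px,z):
    o,d=ray(cam,px); return o+d*(z-o[2])/d[2]
def proj(cam,P):
    f=200/np.tan(np.radians(cam["vertical_fov"]/2)); T=np.array(cam["T"])
    q=T[:3,:3].T@(np.array(P)-T[:3,3]); return np.array([cam["cx"]+f*q[0]/q[2],cam["cy"]+f*q[1]/q[2]])
def tri(obs):
    A=np.zeros((3,3));b=np.zeros(3)
    for c,p in obs:
        o,d=ray(c,p);M=np.eye(3)-np.outer(d,d);A+=M;b+=M@o
    X=np.linalg.solve(A,b)
    return X,[round(float(np.linalg.norm(proj(c,X)-p)),1) for c,p in obs]
def crop(p,s,o): return (np.array(p)+.5)/s-.5+np.array(o)
E
python3 - <<'E'
from plant import *
from h import *
import pickle
T,S=camera("top"),camera("scene")
pickle.dump((T,S),open("cams.pkl","wb"))
t=lambda p:crop(p,3.6,(270,100)); s=lambda p:crop(p,4,(300,150))
D={1:dict(g=[(116,497),(185,301)],FL=[(51,464),(79,336)],FR=[(169,445),(181,260)],NR=[(184,537),(289,298)],NL=[(62,551),(190,381)]),
2:dict(g=[(357,464),(369,170)],FL=[(291,433),(279,199)],FR=[(406,410),(350,143)],NR=[(422,496),(454,174)],NL=[(302,522),(389,232)]),
3:dict(g=[(628,480),(579,76)],FL=[(575,430),(492,92)],FR=[(688,440),(583,57)],NR=[(684,531),(662,92)],NL=[(565,521),(578,126)])}
for k,d in D.items():
    P={}
    for n,(a,b) in d.items():
        X,e=tri([(T,t(a)),(S,s(b))]); P[n]=X; print(k,n,X.round(1),e, onz(T,t(a),95).round(1)[:2])
    Q={n:onz(T,t(d[n][0]),95)[:2] for n in d if n!='g'}
    w=Q['NL']+Q['FL']-Q['NR']-Q['FR']; dd=Q['FL']+Q['FR']-Q['NL']-Q['NR']
    print('  centre',sum(Q.values())/4,'yaw from width',np.degrees(np.arctan2(-w[0],w[1])),'from depth',np.degrees(np.arctan2(dd[1],dd[0])),'w,d',np.linalg.norm(w)/2,np.linalg.norm(dd)/2)
for n,a,b in [('jar',(240,540),(340,364)),('vial',(482,551),(551,235))]:
    print(n,tri([(T,t(a)),(S,s(b))]))
m=[onz(T,t(p),1.6)[:2] for p in [(124,81),(328,81),(329,254),(124,255)]]; print('mat',np.round(m,1).tolist(),np.mean(m,axis=0))
print('rail',[onz(T,t(p),12) for p in [(125,56),(328,56),(125,68),(328,68)]])
print('beaker top', onz(T,(233,193),66), 'orange', onz(T,(267,124),103))
print('desk near edge', [onz(T,p,0)[:2].round() for p in [(100,328),(300,326),(478,322),(470,150)]])
E
```

```text
1 g [441.5 251.1 101.3] [0.2, 0.2] [441.5 251.2]
1 FL [463.4 293.7  92.4] [0.0, 0.0] [463.3 293.4]
1 FR [475.2 216.8  93.9] [0.1, 0.1] [475.  216.7]
1 NR [416.9 208.4  95.4] [0.8, 1.1] [415.4 207.3]
1 NL [407.  286.2  93.3] [0.1, 0.1] [407.1 286.1]
  centre [440.1728816  250.87289373] yaw from width 7.321241899355569 from depth 8.202329973196843 w,d 78.39277366773781 58.46697982195612
2 g [461.4  95.5 102.1] [0.2, 0.2] [461.5  94.6]
2 FL [482.8 137.5  93.2] [0.3, 0.3] [482.1 137.2]
2 FR [497.4  62.1  92.8] [0.4, 0.4] [496.5  61.9]
2 NR [440.5  52.6  92.4] [0.0, 0.0] [440.4  53. ]
2 NL [423.8 130.7  95.9] [0.3, 0.3] [424.4 131. ]
  centre [460.83471056  95.73870494] yaw from width 11.239244395150818 from depth 7.559079091688996 w,d 78.14769203231981 57.3794761400211
3 g [449.7 -78.5 103. ] [0.2, 0.3] [449.6 -80.9]
3 FL [483.5 -48.1  91.8] [0.4, 0.5] [482.4 -47.8]
3 FR [ 474.2 -122.2   93.8] [0.6, 0.6] [ 475.2 -121.1]
3 NR [ 417.5 -115.8   92.1] [0.5, 0.6] [ 416.4 -115.6]
3 NL [424.3 -38.7  94.4] [0.4, 0.5] [423.5 -39. ]
  centre [449.40459156 -80.88256925] yaw from width -5.43683158505686 from depth -6.950546937724663 w,d 75.24204765944395 59.294233117265996
jar (array([414.65070196, 170.58708979,  44.78878236]), [0.4, 0.5])
vial (array([405.52142899,   8.3525369 ,  54.19300249]), [0.2, 0.3])
mat [[749.8, 250.3], [748.4, 100.7], [619.3, 102.4], [619.8, 250.5]] [684.31442519 175.97595195]
rail [array([765.25200694, 248.98389532,  12.        ]), array([763.89938448, 101.17451039,  12.        ]), array([756.21120553, 249.00188021,  12.        ]), array([754.86182296, 101.34851942,  12.        ])]
beaker top [552.65827273 420.28226534  66.        ] orange [713.66854461 334.00881509 103.        ]
desk near edge [array([226., 758.]), array([227., 262.]), array([ 233., -181.]), array([ 671., -184.])]
```

```bash
cat >> h.py <<'E'
from scipy.spatial.transform import Rotation as R
def where():
    from plant import observe
    s=observe(); return s, R.from_euler('xyz',s['orientation'],degrees=True)
def delta(p,rpy):
    "turn (rotvec in tool axes) then shift along the turned tool axes (m)"
    s,r=where(); r2=R.from_euler('xyz',rpy,degrees=True)
    print('t',s['time'],'tcp',s['tcp_pos'].round(1),'rpy',s['orientation'].round(1),'F',s['ft_force'].round(1),'w',round(s['grip_width'],1))
    print(' turn',(r.inv()*r2).as_rotvec(degrees=True).round(1),' shift after turn (m)',(r2.inv().apply(np.array(p)-s['tcp_pos'])/1000).round(4),' shift before turn',(r.inv().apply(np.array(p)-s['tcp_pos'])/1000).round(4))
def front(c,yaw,back): 
    y=np.radians(yaw); return np.array(c)-back*np.array([np.cos(y),np.sin(y)])
E
python3 - <<'E'
from h import *
p=front((449.5,-80.5),-6,58);print(p)
delta([*p,76],[-90,0,84])
E
python3 -m crank '[[0,0,0,0,0,9.75,0],[0,0,0,0,0,9.75,0],[0,0.057,0,-0.019,0,0,0],[0,0.057,0,-0.019,0,0,0],[0,0.057,0,-0.019,0,0,0],[0,0.057,0,-0.019,0,0,0],[0,0.057,0,-0.019,0,0,0],[0,0.057,0,-0.019,0,0,0],[0,0.057,0,-0.019,0,0,0],[0,0.057,0,-0.019,0,0,0]]'
python3 -c "
from h import *
delta([391.8,-74.4,76],[-90,0,84])"
```

```text
[391.81773007 -74.43734913]
t 0.25 tcp [ 146.  -607.4  202.7] rpy [-9.000e+01 -1.000e-01  1.035e+02] F [-0.2 -0.2  0.1] w 85.3
 turn [-0.  19.5  0.1]  shift after turn (m) [ 0.5558  0.1267 -0.1888]  shift before turn [ 0.4607  0.1271 -0.3636]
time: 1.5
tcp_pos: [345.3, -168.2, 203.6]
orientation: [-90.1, -0.0, 84.0]
ft_force: [0.5, 0.3, -0.8]
grip_width: 42.8
t 1.5 tcp [ 345.3 -168.2  203.6] rpy [-90.1  -0.   84. ] F [ 0.5  0.3 -0.8] w 42.8
 turn [0.1 0.  0. ]  shift after turn (m) [ 0.0982  0.1276 -0.0365]  shift before turn [ 0.0982  0.1277 -0.0363]
```

```bash
python3 -m crank '[[0,0.049,0,-0.018,0,0,0],[0,0.049,0,-0.018,0,0,0],[0,0,0.042,0,0,0,0],[0,0,0.042,0,0,0,0],[0,0,0.042,0,0,0,0],[0,0,0,-0.002,0,0,0],[0,0,0,-0.002,0,0,0],[0,0,0,-0.002,0,0,0],[0,0,0,-0.002,0,0,0],[0,0,0,-0.002,0,0,0]]'
python3 - <<'E'
from plant import *
from h import *
a=camera("top")["color"][200:260,380:480];b=camera("scene")["color"][150:250,390:490]
cv2.imwrite("pics/p1.png",np.hstack([cv2.resize(a,(500,300),interpolation=2),cv2.resize(b,(300,300),interpolation=2)]))
E
```

```text
time: 2.75
tcp_pos: [401.3, -77.3, 77.8]
orientation: [-90.1, -0.0, 84.0]
ft_force: [-0.0, 0.2, 0.0]
grip_width: 42.8
```

View pics/p1.png

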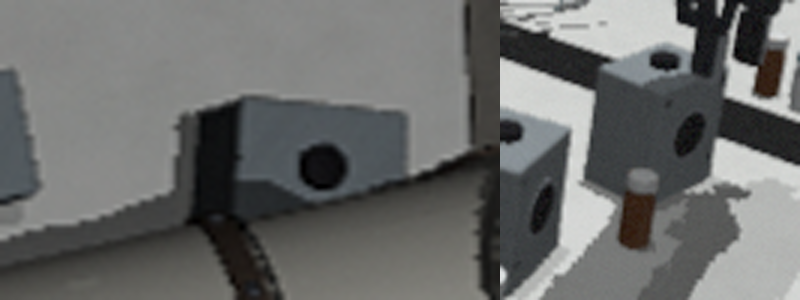

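The fingers sit just in front of the upper front edge of housing 3, with the finger tip at about crop pixel (708,75). The vial is clear. I'll push now.

```bash
python3 -m crank '[[0,0,0,-0.006,0,0,0],[0,0,0,-0.006,0,0,0],[0,0,0,-0.006,0,0,0],[0,0,0,-0.006,0,0,0],[0,0,0,-0.006,0,0,0],[0,0,0,-0.006,0,0,0],[0,0,0,-0.006,0,0,0],[0,0,0,-0.006,0,0,0],[0,0,0,-0.006,0,0,0],[0,0,0,-0.006,0,0,0]]'
python3 - <<'E'
from plant import *
from h import *
a=camera("top")["color"][150:260,340:490];b=camera("scene")["color"][130:250,370:490]
cv2.imwrite("pics/p2.png",np.hstack([cv2.resize(a,(450,330),interpolation=2),cv2.resize(b,(330,330),interpolation=2)]))
print(observe()['time'])
E
```

```text
time: 4.1
tcp_pos: [460.8, -83.7, 77.2]
orientation: [-90.0, 0.0, 84.0]
ft_force: [-1.0, 0.6, -0.7]
grip_width: 43.1
4.2
```

View pics/p2.png

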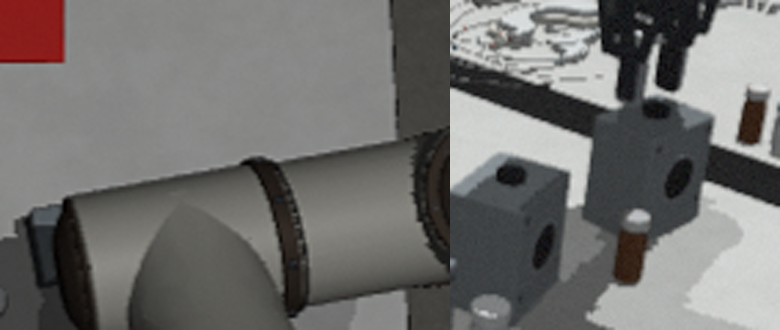

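Run:
```python
from plant import *
from h import *
S=camera("scene"); s=observe()
im=S["color"].copy()
r=R.from_euler('xyz',s['orientation'],degrees=True)
o=np.array([370,110]);im=im[110:260,370:520]; im=cv2.resize(im,None,fx=4,fy=4,interpolation=2)
def dot(P,c):
    u=(proj(S,P)-o+.5)*4-.5; cv2.circle(im,tuple(int(v) for v in u),4,c,-1); print(P,u)
dot(s['tcp_pos'],(0,0,255))
for x in (-21,21): dot(s['tcp_pos']+r.apply([x,0,0]),(0,255,0))
# expected original gland top and top corners
dot([449.7,-79.5,103],(255,0,255))
for X in ([483.5,-48.1,95],[474.2,-122,95],[417.5,-115.8,95],[424,-39,95]): dot(X,(255,255,0))
cv2.imwrite("pics/p3.png",im); print(observe()['tcp_pos'],observe()['ft_force'])
W=camera("wrist"); cv2.imwrite("pics/w3.png",W["color"])
```

```text
[460.64432146 -83.66617908  77.12332535] [281.10427025 269.94124939]
[ 458.44788685 -104.55099833   77.12325947] [304.29927033 260.36970641]
[462.84075607 -62.78135983  77.12339123] [257.34886873 279.74404508]
[449.7, -79.5, 103] [300.95788419 235.4626419 ]
[483.5, -48.1, 95] [214.68111657 246.85043818]
[474.2, -122, 95] [300.7520132  215.12962372]
[417.5, -115.8, 95] [385.17825053 247.29596212]
[424, -39, 95] [300.83701352 285.05744727]
[460.64432146 -83.66617908  77.12332535] [ 0.40868827  0.38866887 -0.96231559]
```

View pics/p3.png

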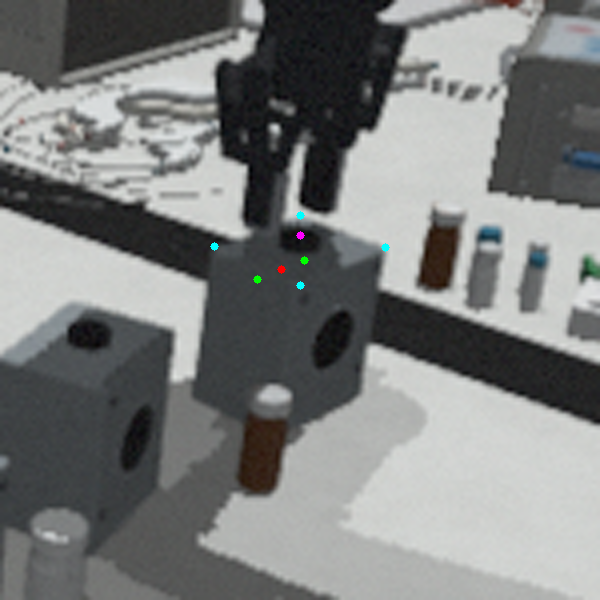

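View pics/w3.png

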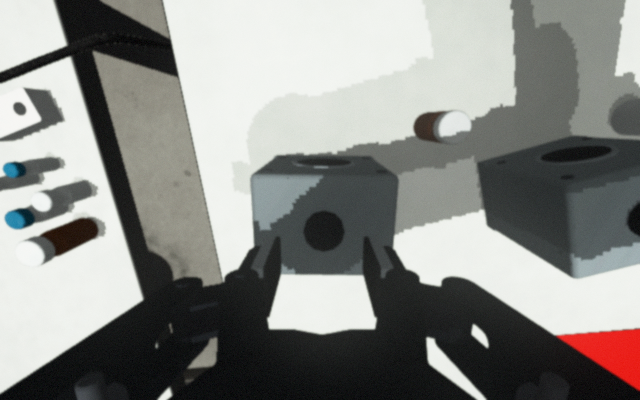

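Run:
```python
from plant import *
from h import *
S=camera("scene"); W=camera("wrist"); s=observe(); r=R.from_euler('xyz',s['orientation'],degrees=True); o=np.array([370,110])
for h in (0,5,10,15,20,25,30,35,40):
    a=[(proj(S,s['tcp_pos']+r.apply([x,-h,0]))-o+.5)*4-.5 for x in (28,-28)]
    b=[proj(W,s['tcp_pos']+r.apply([x,-h,0])) for x in (21,-21)]
    print(h,np.round(a,0).tolist(),np.round(b,0).tolist())
```

```text
0 [[250.0, 283.0], [313.0, 257.0]] [[355.0, 232.0], [287.0, 232.0]]
5 [[251.0, 275.0], [314.0, 249.0]] [[356.0, 235.0], [286.0, 235.0]]
10 [[252.0, 267.0], [315.0, 241.0]] [[357.0, 238.0], [285.0, 238.0]]
15 [[254.0, 259.0], [317.0, 233.0]] [[358.0, 241.0], [284.0, 241.0]]
20 [[255.0, 250.0], [318.0, 225.0]] [[359.0, 245.0], [283.0, 245.0]]
25 [[256.0, 242.0], [319.0, 217.0]] [[360.0, 249.0], [282.0, 248.0]]
30 [[257.0, 233.0], [321.0, 209.0]] [[362.0, 253.0], [281.0, 252.0]]
35 [[258.0, 225.0], [322.0, 201.0]] [[363.0, 257.0], [279.0, 257.0]]
40 [[260.0, 217.0], [323.0, 192.0]] [[364.0, 261.0], [278.0, 261.0]]
```

Run:
```python
from plant import *
from h import *
W=camera("wrist"); s=observe(); r=R.from_euler('xyz',s['orientation'],degrees=True)
for h in (0,10,20,30,40):
    print(h,[np.round(proj(W,s['tcp_pos']+r.apply([x,-h,z]))).tolist() for x in (21,-21,35) for z in (11,-11)])
Tc=np.array(W['T']); print('cam in tool',r.inv().apply(Tc[:3,3]-s['tcp_pos']).round(1), r.inv().apply(Tc[:3,2]).round(3))
im=W["color"][200:330,200:440]; cv2.imwrite("pics/w4.png",cv2.resize(im,None,fx=3.3,fy=3.3,interpolation=2))
im=camera("scene")["color"][110:180,410:480]; cv2.imwrite("pics/s4.png",cv2.resize(im,None,fx=8,fy=8,interpolation=2))
```

```text
0 [[356.0, 215.0], [355.0, 248.0], [287.0, 215.0], [288.0, 248.0], [379.0, 215.0], [377.0, 248.0]]
10 [[358.0, 220.0], [356.0, 255.0], [285.0, 220.0], [286.0, 255.0], [382.0, 220.0], [380.0, 255.0]]
20 [[360.0, 226.0], [358.0, 263.0], [282.0, 226.0], [284.0, 263.0], [386.0, 226.0], [383.0, 263.0]]
30 [[362.0, 233.0], [361.0, 272.0], [280.0, 233.0], [281.0, 272.0], [390.0, 233.0], [387.0, 272.0]]
40 [[365.0, 240.0], [363.0, 282.0], [277.0, 240.0], [279.0, 282.0], [395.0, 240.0], [392.0, 282.0]]
cam in tool [   0.3 -170.3   65.3] [-0.     0.966 -0.26 ]
```

View pics/w4.png

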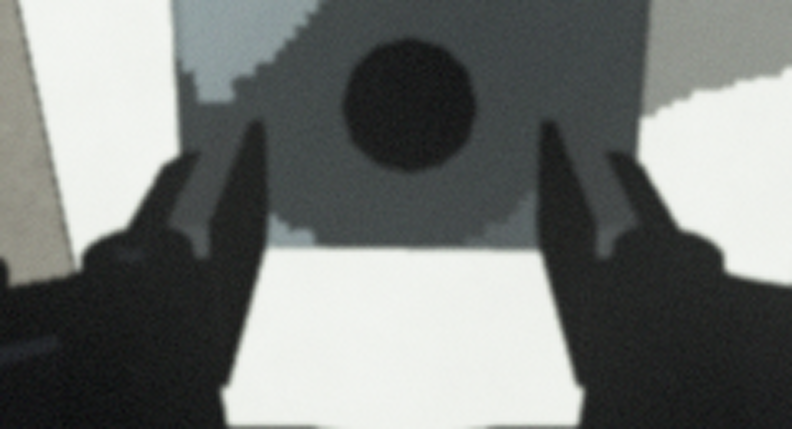

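View pics/s4.png

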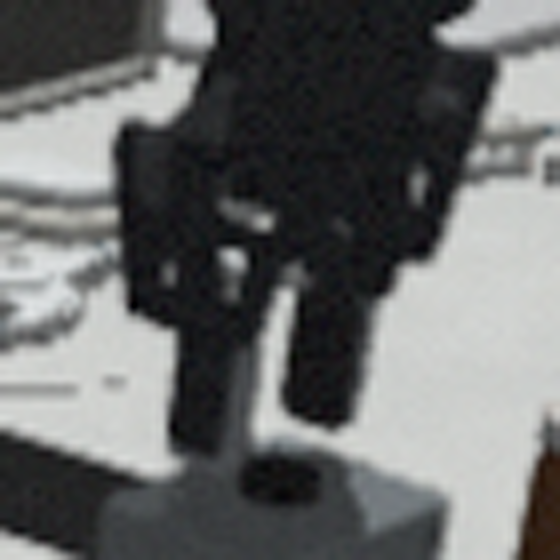

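The picture shows the fingertips about 33 mm above the reported TCP at this opening. Both the scene and wrist views agree: the scene tips are at crop (200,450) and (325,420), and the wrist tips at about (281,237) and (364,237). The fingers passed clean over housing 3, which hasn't moved. I'll back off, go 31 mm lower and check.

```bash
python3 -m crank '[[0,0,0,0.050,0,0,0],[0,0,0,0.018,0,0,0],[0,0,0,0,0,0,0],[0,0,0.015,0,0,0,0],[0,0,0.015,0,0,0,0],[0,0,0,0,0,0,0],[0,0,0,-0.003,0,0,0],[0,0,0,-0.003,0,0,0],[0,0,0,-0.003,0,0,0],[0,0,0,0,0,0,0]]'
python3 - <<'E'
from plant import *
from h import *
b=camera("scene")["color"][140:250,400:510]; w=camera("wrist")["color"]; print(observe()['ft_force'])
cv2.imwrite("pics/p5.png",np.hstack([cv2.resize(w,(480,300)),cv2.resize(b,(300,300),interpolation=2)]))
E
```

```text
time: 5.75
tcp_pos: [402.2, -77.5, 47.4]
orientation: [-90.0, -0.0, 84.0]
ft_force: [0.4, 0.0, 0.1]
grip_width: 42.6
[0.10748761 0.23772181 0.41493263]
```

View pics/p5.png

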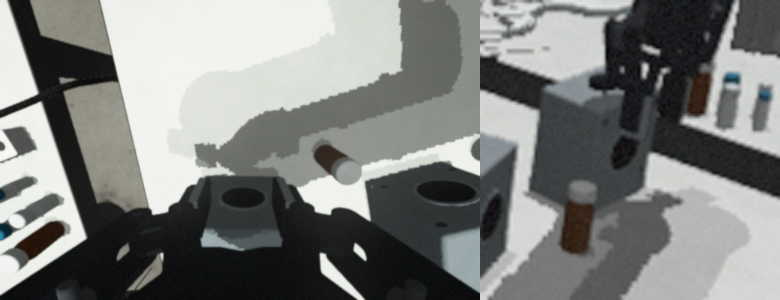

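Run:
```python
from plant import *
from h import *
S=camera("scene"); s=observe(); r=R.from_euler('xyz',s['orientation'],degrees=True); o=np.array([420,130]);k=7
im=cv2.resize(S["color"][130:210,420:520],None,fx=k,fy=k,interpolation=2)
for h,c in ((0,(0,0,255)),(13,(0,255,0)),(33,(255,0,0)),(50,(0,255,255)),(73,(255,0,255))):
  for x in (28,-28):
    for z in (-11,):
        u=(proj(S,s['tcp_pos']+r.apply([x,-h,z]))-o+.5)*k-.5; cv2.circle(im,tuple(int(v) for v in u),5,c,-1)
cv2.imwrite("pics/s6.png",im)
```

```text
(no output)
```

View pics/s6.png

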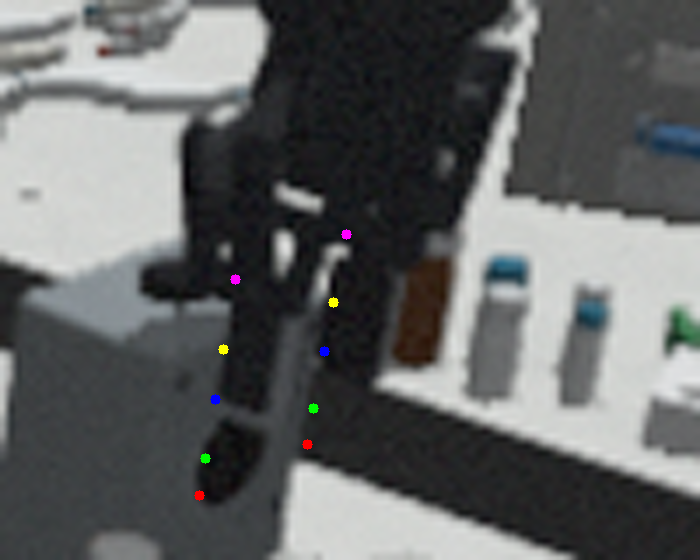

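The left fingertip, at crop (240,405), matches the h=33 mark, so the tips are at z≈80 in front of the housing. Pushing.

```bash
python3 -m crank '[[0,0,0,-0.006,0,0,0],[0,0,0,-0.006,0,0,0],[0,0,0,-0.006,0,0,0],[0,0,0,-0.006,0,0,0],[0,0,0,-0.006,0,0,0],[0,0,0,-0.006,0,0,0],[0,0,0,-0.006,0,0,0],[0,0,0,-0.006,0,0,0],[0,0,0,-0.006,0,0,0],[0,0,0,0,0,0,0]]'
python3 - <<'E'
from plant import *
from h import *
b=camera("scene")["color"][120:250,380:510]; w=camera("wrist")["color"]; print(observe()['ft_force'])
cv2.imwrite("pics/p7.png",np.hstack([cv2.resize(w,(480,300)),cv2.resize(b,(300,300),interpolation=2)]))
E
```

```text
time: 7.15
tcp_pos: [456.1, -83.1, 47.1]
orientation: [-90.0, -0.0, 84.0]
ft_force: [0.1, 0.2, -0.3]
grip_width: 42.9
[-0.19997637  0.42513799  0.02695915]
```

View pics/p7.png

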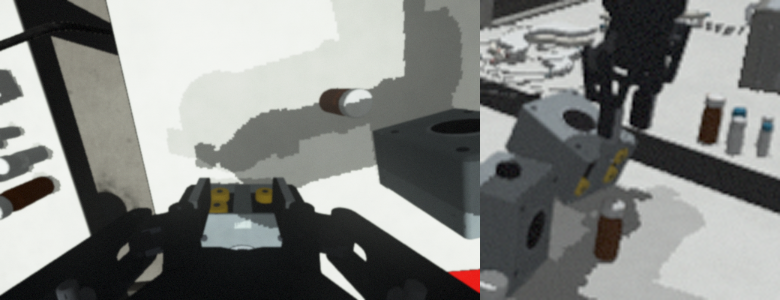

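Run:
```python
from plant import *
from h import *
w=camera("wrist")["color"][215:345,250:410];b=camera("scene")["color"][150:230,400:480]
cv2.imwrite("pics/p8.png",np.hstack([cv2.resize(w,(460,374),interpolation=2),cv2.resize(b,(340,374),interpolation=2)]))
```

```text
(no output)
```

View pics/p8.png

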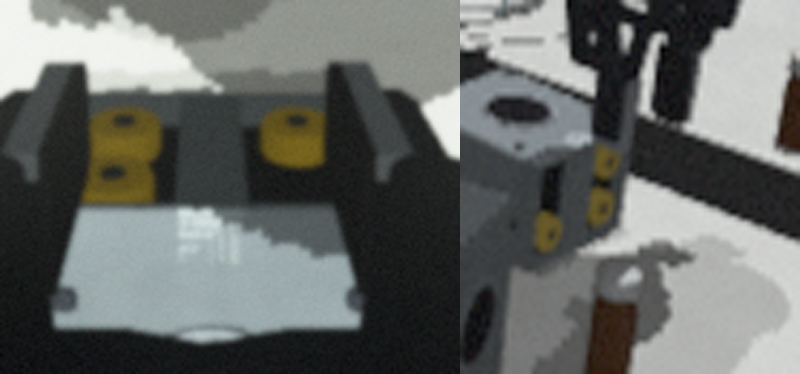

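Housing 3 is down on its back with only three bosses showing. The wrist view has two in the left pocket and one in the right. In the scene view the left (+y) pocket's upper place is black at (550,190), so it's a reject. Next is housing 2.

```bash
python3 -m crank '[[0,0,0,0.032,0,0,0],[0,0,0,0.032,0,0,0],[0,0,0,0,0,-8.15,0],[0,0,0,0,0,-8.15,0],[0,0.052,0,-0.0135,0,0,0],[0,0.052,0,-0.0135,0,0,0],[0,0.052,0,-0.0135,0,0,0],[0,0,0,-0.003,0,0,0],[0,0,0,-0.003,0,0,0],[0,0,0,-0.003,0,0,0]]'
python3 - <<'E'
from plant import *
from h import *
b=camera("scene")["color"][130:250,350:470]; w=camera("wrist")["color"]; print(observe()['ft_force'])
cv2.imwrite("pics/p9.png",np.hstack([cv2.resize(w,(480,300)),cv2.resize(b,(300,300),interpolation=2)]))
delta([414,87,47],[-90,0,100.3])
E
```

```text
time: 8.6
tcp_pos: [412.3, 84.8, 47.1]
orientation: [-90.0, 0.0, 100.2]
ft_force: [-0.1, -0.0, 0.3]
grip_width: 42.6
[-0.0057476   0.58948818  0.09251952]
t 8.7 tcp [412.8  85.   47.2] rpy [-90.    0.  100.2] F [-0.   0.6  0.1] w 42.6
 turn [-0.  -0.1 -0. ]  shift after turn (m) [ 0.0018  0.0002 -0.0016]  shift before turn [ 0.0018  0.0002 -0.0016]
```

View pics/p9.png

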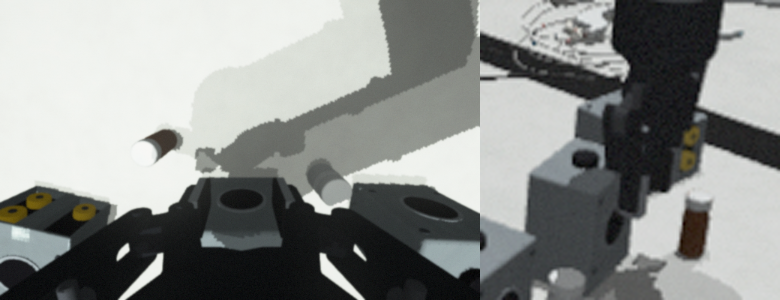

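Housing 2's front face is centred between the fingers and square to them in the wrist view, at (240,220). Housing 3 is visible at the left with three bosses. Pushing.

```bash
python3 -m crank '[[0,0,0,-0.006,0,0,0],[0,0,0,-0.006,0,0,0],[0,0,0,-0.006,0,0,0],[0,0,0,-0.006,0,0,0],[0,0,0,-0.006,0,0,0],[0,0,0,-0.006,0,0,0],[0,0,0,-0.006,0,0,0],[0,0,0,-0.006,0,0,0],[0,0,0,-0.006,0,0,0],[0,0,0,0,0,0,0]]'
python3 - <<'E'
from plant import *
from h import *
w=camera("wrist")["color"][205:345,240:420];b=camera("scene")["color"][130:230,350:450]
cv2.imwrite("pics/p10.png",np.hstack([cv2.resize(w,(460,358),interpolation=2),cv2.resize(b,(340,358),interpolation=2)]))
E
```

```text
time: 9.95
tcp_pos: [466.4, 95.8, 47.1]
orientation: [-90.0, -0.0, 100.3]
ft_force: [-0.8, 0.3, -0.5]
grip_width: 42.6
```

View pics/p10.png

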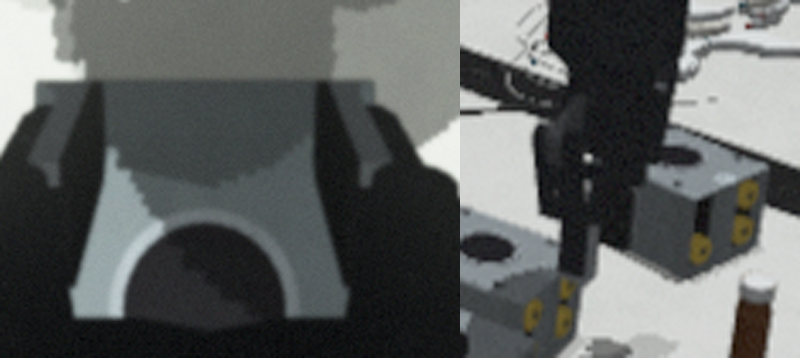

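```bash
python3 -m crank '[[0,0,0,0.035,0,0,0],[0,0,0,0.035,0,0,0],[0,0,0,0,0,2.4,0],[0,0.053,0,0,0,0,0],[0,0.053,0,0,0,0,0],[0,0.053,0,0,0,0,0],[0,0.001,0,-0.008,0,0,0],[0,0,0,-0.003,0,0,0],[0,0,0,-0.003,0,0,0],[0,0,0,-0.003,0,0,0]]'
python3 - <<'E'
from plant import *
from h import *
b=camera("scene")["color"][150:310,290:450]; w=camera("wrist")["color"]
cv2.imwrite("pics/p11.png",np.hstack([cv2.resize(w,(480,300)),cv2.resize(b,(300,300),interpolation=2)]))
delta([392.6,244.2,47],[-90,0,97.9])
E
```

```text
time: 11.3
tcp_pos: [391.9, 242.7, 47.2]
orientation: [-90.0, 0.0, 97.8]
ft_force: [0.1, -0.1, 0.0]
grip_width: 42.6
t 11.4 tcp [392.1 243.2  47.3] rpy [-90.   -0.   97.8] F [-0.1  0.4  0.4] w 42.5
 turn [ 0.  -0.1  0. ]  shift after turn (m) [ 0.0009  0.0003 -0.0006]  shift before turn [ 0.0009  0.0003 -0.0006]
```

View pics/p11.png

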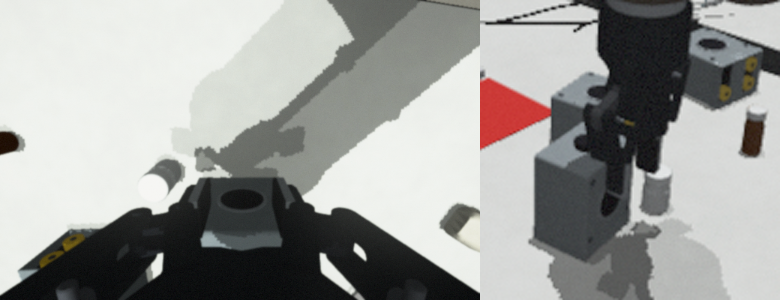

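Housing 1 is square and centred between the fingers in the wrist view at (240,220), and the jar at (160,180) is clear. Pushing.

```bash
python3 -m crank '[[0,0,0,-0.006,0,0,0],[0,0,0,-0.006,0,0,0],[0,0,0,-0.006,0,0,0],[0,0,0,-0.006,0,0,0],[0,0,0,-0.006,0,0,0],[0,0,0,-0.006,0,0,0],[0,0,0,-0.006,0,0,0],[0,0,0,-0.006,0,0,0],[0,0,0,-0.006,0,0,0],[0,0,0,0,0,0,0]]'
python3 - <<'E'
from plant import *
from h import *
b=camera("scene")["color"][150:310,290:450]; w=camera("wrist")["color"]
cv2.imwrite("pics/p12.png",np.hstack([cv2.resize(w,(480,300)),cv2.resize(b,(300,300),interpolation=2)]))
E
```

```text
time: 12.65
tcp_pos: [445.6, 251.4, 47.1]
orientation: [-90.0, -0.0, 97.9]
ft_force: [1.5, 0.8, -0.2]
grip_width: 42.7
```

View pics/p12.png

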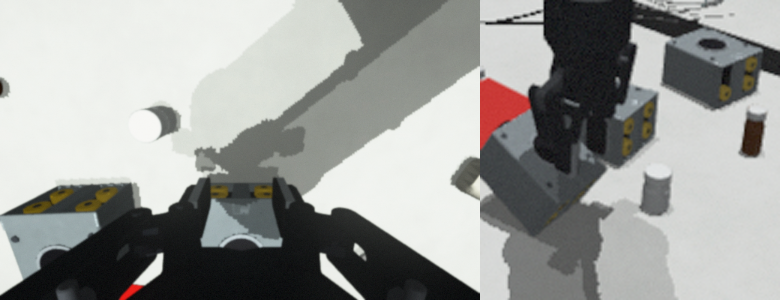

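```bash
python3 -m crank '[[0,0,0,0.035,0,0,0],[0,0,0,0.035,0,0,0],[0,0,-0.050,0,0,0,0],[0,0,-0.04,0,0,0,0],[0,-0.03,0,0,-10,0,0],[0,-0.03,0,0,-10,0,0],[0,-0.03,0,0,-10,0,0],[0,-0.03,0,0,0,0,0],[0,-0.03,0,0,0,0,0],[0,0,0,0,0,0,0]]'
python3 - <<'E'
from plant import *
from h import *
s=camera("scene")["color"]; w=camera("wrist")["color"]; t=camera("top")["color"]
cv2.imwrite("pics/s13.png",cv2.resize(s[130:300,290:490],None,fx=3.5,fy=3.5,interpolation=2)); cv2.imwrite("pics/w13.png",w); cv2.imwrite("pics/t13.png",cv2.resize(t[90:265,260:480],None,fx=3.4,fy=3.4,interpolation=2))
E
```

```text
time: 14.0
tcp_pos: [409.7, 106.2, 156.1]
orientation: [-114.4, 0.9, 96.8]
ft_force: [0.3, 0.3, 0.6]
grip_width: 42.5
```

View pics/s13.png

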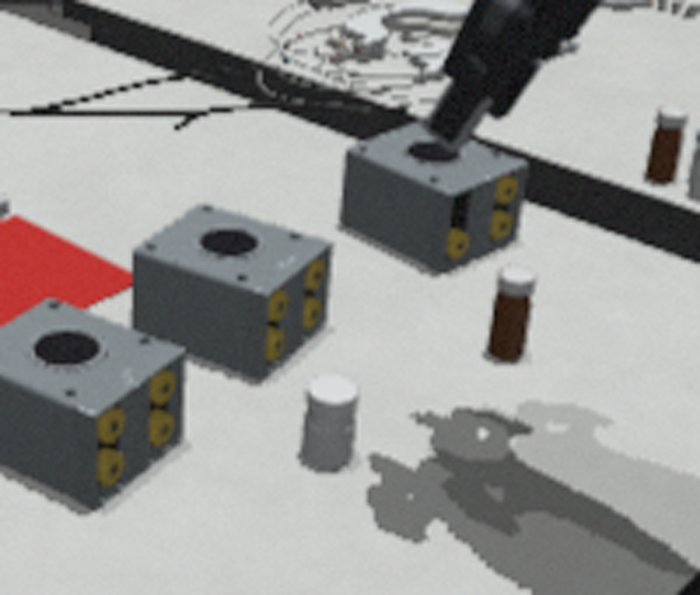

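View pics/w13.png

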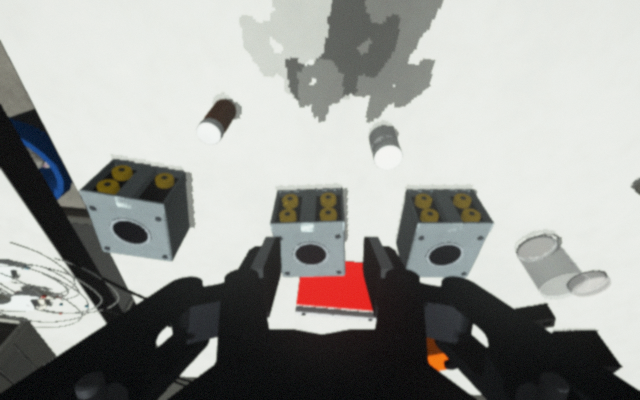

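View pics/t13.png

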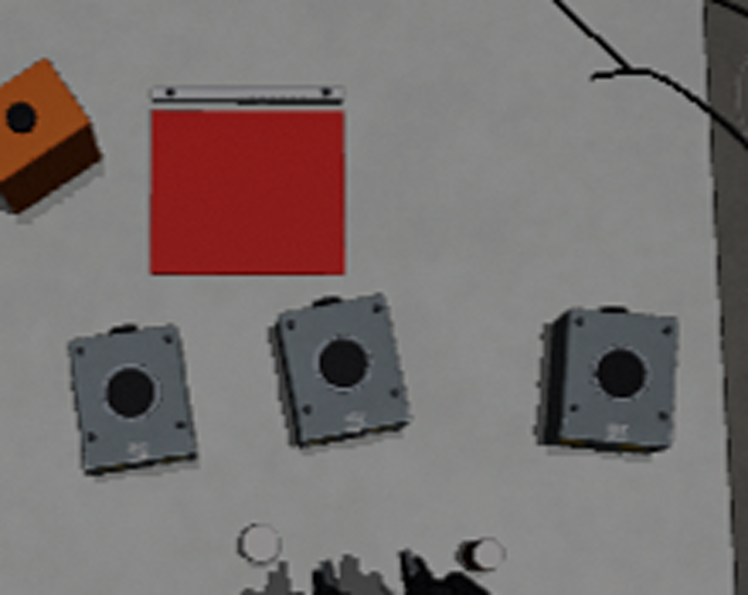

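Run:
```python
from h import *
import pickle
T,S=pickle.load(open("cams.pkl","rb"))
t=lambda p:crop(p,3.4,(260,90)); s=lambda p:crop(p,3.5,(290,130))
for n,a,b in [('H3 NL',(556,437),(445,187)),('H3 FL',(571,308),(345,150)),('H2 win',(344,362),(229,242)),('H1 win',(130,392),(67,349))]:
    print(n,*tri([(T,t(a)),(S,s(b))]))
for n,cs in {'H3':[(571,308),(677,319),(668,444),(556,437),(621,373)],'H2':[(273,326),(383,293),(409,422),(297,444),(344,362)],'H1':[(68,339),(179,325),(195,457),(85,473),(130,392)]}.items():
    Q=np.array([onz(T,t(c),60)[:2] for c in cs]);print(n,Q.round(1).tolist(),'ctr',Q[:4].mean(0).round(1))
    w=Q[0]+Q[3]-Q[1]-Q[2];d=Q[0]+Q[1]-Q[2]-Q[3];print('  yaw w',np.degrees(np.arctan2(-w[0],w[1])).round(1),'yaw d',np.degrees(np.arctan2(d[1],d[0])).round(1),np.linalg.norm(w)/2,np.linalg.norm(d)/2)
print('monitor',[onz(T,p,z).round() for p in [(285,62),(350,50),(450,20)] for z in (150,300)])
w=cv2.imread("pics/w13.png"); cv2.imwrite("pics/w13c.png",np.hstack([cv2.resize(w[150:260,a:a+130],(260,220),interpolation=2) for a in (75,250,385)]))
```

```text
H3 NL [488.45352146 -38.65618001  67.54304162] [0.7, 0.8]
H3 FL [581.9149534  -55.8724174   57.66243517] [0.3, 0.3]
H2 win [543.17367815 109.29898261  61.31760785] [0.1, 0.2]
H1 win [522.70101029 262.82328139  61.07383734] [0.1, 0.1]
H3 [[581.0, -55.7], [572.3, -131.8], [482.0, -120.9], [487.7, -41.3], [533.3, -89.7]] ctr [530.7 -87.4]
  yaw w -5.3 yaw d -7.8 78.2171209438358 92.65256376968115
H2 [[569.7, 159.7], [593.2, 79.8], [499.4, 63.4], [484.3, 143.6], [543.1, 109.0]] ctr [536.7 111.6]
  yaw w 13.5 yaw d 10.3 82.35872590581026 91.09515536872202
H1 [[561.6, 307.5], [571.1, 227.5], [475.7, 216.5], [465.0, 294.8], [522.7, 262.8]] ctr [518.3 261.6]
  yaw w 7.3 yaw d 7.0 79.83076639707808 96.73888751368642
monitor [array([848., 287., 150.]), array([777., 272., 300.]), array([876., 135., 150.]), array([801., 144., 300.]), array([ 949., -102.,  150.]), array([862., -56., 300.])]
```

View pics/w13c.png

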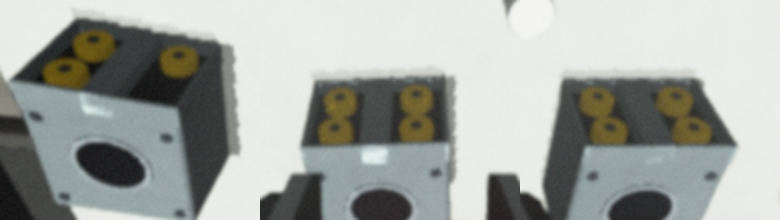

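All three are on their backs. The enlarged crops show:
- **Left (H3, right of the robot):** three bosses, with the upper place of its +y pocket black. It's the only reject.
- **Middle (H2) and right (H1):** four bosses each.

Next I'll go behind H3's underside.

Run:
```python
from h import *
delta([458.4,-80.3,70],[-90,0,84])
```

```text
t 14.15 tcp [410.4 108.4 156.4] rpy [-114.4    0.9   97. ] F [ 0.8  0.5 -0. ] w 42.5
 turn [24.4 12.9  1.9]  shift after turn (m) [-0.1826  0.0864 -0.0674]  shift before turn [-0.1917  0.0917  0.0144]
```

```bash
python3 -m crank '[[-0.4,0,0,0,6.1,3.2,0.5],[-0.4,0,0,0,6.1,3.2,0.5],[-0.4,0,0,0,6.1,3.2,0.5],[-0.4,0,0,0,6.1,3.2,0.5],[-0.4,-0.0456,0.0216,-0.0169,0,0,0],[-0.4,-0.0456,0.0216,-0.0169,0,0,0],[-0.4,-0.0456,0.0216,-0.0169,0,0,0],[-0.4,-0.0456,0.0216,-0.0169,0,0,0],[-0.4,0,0.02,0,0,0,0],[-0.4,0,0.02,0,0,0,0]]'
python3 - <<'E'
from plant import *
from h import *
w=camera("wrist"); cv2.imwrite("pics/w14.png",w["color"])
delta([458.4,-80.3,-10],[-90,0,84])
E
```

```text
time: 15.4
tcp_pos: [461.3, -82.0, 30.0]
orientation: [-90.4, 0.2, 84.2]
ft_force: [-0.7, 0.3, -0.3]
grip_width: 59.7
t 15.45 tcp [459.3 -81.8  27.8] rpy [-90.1   0.3  84.2] F [-0.5  0.1 -1.5] w 59.9
 turn [ 0.1  0.2 -0.3]  shift after turn (m) [0.0014 0.0378 0.001 ]  shift before turn [0.0016 0.0378 0.0011]
```

View pics/w14.png

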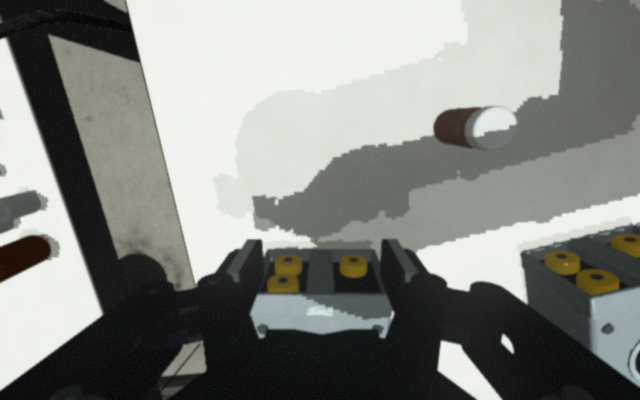

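The underside is square between the fingers, with edges at 250 and 390 px and the rib at 320. Lowering and sliding.

```bash
python3 -m crank '[[-0.4,0,0.019,0,0,0,0],[-0.4,0,0.019,0,0,0,0],[-0.4,0,0,-0.008,0,0,0],[-0.4,0,0,-0.010,0,0,0],[-0.4,0,0,-0.010,0,0,0],[-0.4,0,0,-0.010,0,0,0],[-0.4,0,0,-0.010,0,0,0],[-0.4,0,0,-0.010,0,0,0],[-0.4,0,0,-0.010,0,0,0],[-0.4,0,0,-0.010,0,0,0]]'
python3 - <<'E'
from plant import *
from h import *
w=camera("wrist")["color"];b=camera("scene")["color"][110:240,350:480]
cv2.imwrite("pics/p15.png",np.hstack([cv2.resize(w,(480,300)),cv2.resize(b,(300,300),interpolation=2)]))
delta([597.6,-94.9,-10],[-90,0,84])
E
```

```text
time: 16.7
tcp_pos: [539.3, -90.1, -6.1]
orientation: [-90.4, 0.2, 84.2]
ft_force: [-2.1, -0.3, 0.8]
grip_width: 60.0
t 16.8 tcp [541.1 -89.9  -6. ] rpy [-90.6   0.2  84.2] F [-0.1 -0.3  0.4] w 59.8
 turn [ 0.6  0.2 -0.2]  shift after turn (m) [ 0.001   0.004  -0.0567]  shift before turn [ 0.0008  0.0047 -0.0567]
```

View pics/p15.png

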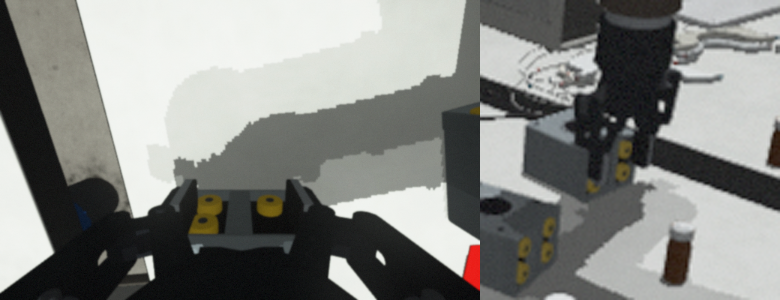

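The housing slides squarely with the fingers. I'll push the remaining 57 mm, then back off and lift.

```bash
python3 -m crank '[[-0.4,0,0,-0.010,0,0,0],[-0.4,0,0,-0.010,0,0,0],[-0.4,0,0,-0.010,0,0,0],[-0.4,0,0,-0.010,0,0,0],[-0.4,0,0,-0.010,0,0,0],[-0.4,0,0,-0.007,0,0,0],[-0.4,0,0,0.025,0,0,0],[-0.4,0,-0.035,0.01,0,0,0],[-0.4,0,-0.050,0,0,0,0],[-0.4,0,-0.040,0,0,0,0]]'
python3 - <<'E'
from plant import *
from h import *
w=camera("wrist"); s=camera("scene"); t=camera("top")
cv2.imwrite("pics/w16.png",w["color"]); 
cv2.imwrite("pics/p16.png",np.hstack([cv2.resize(t["color"][90:250,290:490],(400,320),interpolation=2),cv2.resize(s["color"][110:240,350:510],(394,320),interpolation=2)]))
import pickle; pickle.dump(w,open("w16.pkl","wb"))
delta([597.6,-94.9,-10],[-90,0,84])
E
```

```text
time: 18.05
tcp_pos: [561.3, -91.6, 121.9]
orientation: [-90.7, 0.2, 84.2]
ft_force: [-0.0, -0.7, 0.5]
grip_width: 60.2
t 18.2 tcp [562.5 -91.4 122.5] rpy [-90.9   0.1  84.2] F [ 0.3  0.7 -1. ] w 59.9
 turn [ 0.9  0.2 -0.1]  shift after turn (m) [ 0.0002  0.1325 -0.0353]  shift before turn [ 0.0004  0.133  -0.0331]
```

View pics/p16.png

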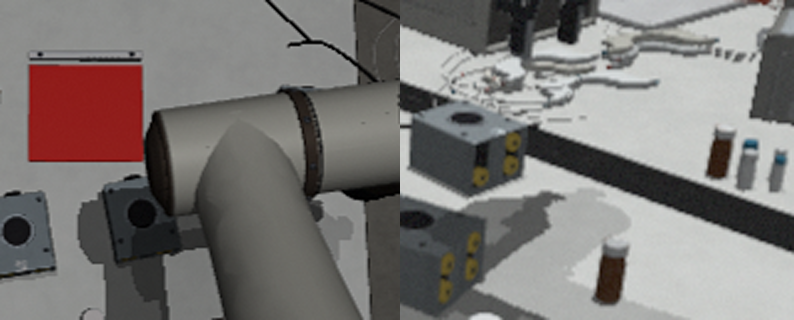

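View pics/w16.png

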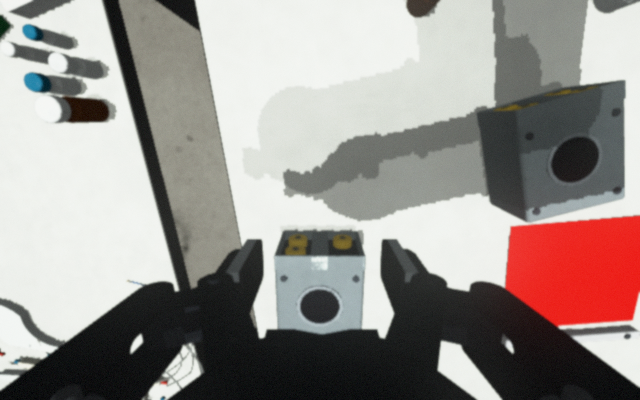

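Run:
```python
from h import *
import pickle
w=pickle.load(open("w16.pkl","rb"))
for n,p,z in [('win',(319.5,306),60),('NRtop',(275,253),60),('NLtop',(364,254),60),('FR?',(279,329),60),('FL',(362,329),60),('mat near L',(638,216),1.6),('mat near R',(511,226),1.6)]: print(n,onz(w,p,z).round(1))
```

```text
win [ 657.7 -103.2   60. ]
NRtop [ 601.4 -136.    60. ]
NLtop [609.9 -59.7  60. ]
FR? [ 678.7 -143.3   60. ]
FL [686.2 -66.2  60. ]
mat near L [623.9 231.1   1.6]
mat near R [622.1 101.4   1.6]
```

```bash
python3 -m crank '[[-0.4,-0.036,0,-0.045,0.9,0,0],[-0.4,-0.036,0,-0.045,0,0,0],[-0.4,0,0,0,0,-10,0],[-0.4,0,0,0,0,-10,0],[-0.4,0,0,0,0,-10,0],[-0.4,0,0,0,0,-10,0],[-0.4,0,0,0,0,-10,0],[-0.4,0,0,0,0,-10,0],[-0.4,0,0,0,0,-10,0],[-0.4,0,0,0,0,-10,0]]'
python3 - <<'E'
from plant import *
from h import *
w=camera("wrist"); cv2.imwrite("pics/w17.png",w["color"])
delta([644.6,-172.6,-10],[-90,0,174])
E
```

```text
time: 19.45
tcp_pos: [641.8, -172.3, 117.7]
orientation: [-89.7, -0.5, 164.5]
ft_force: [-0.1, 1.1, -0.2]
grip_width: 59.8
t 19.5 tcp [ 641.7 -172.3  117.7] rpy [-89.7  -0.5 164.7] F [-0.3 -0.1  0.1] w 59.9
 turn [-0.3 -9.3  0.5]  shift after turn (m) [-0.0029  0.1277  0.    ]  shift before turn [-0.004   0.1277 -0.0011]
```

View pics/w17.png

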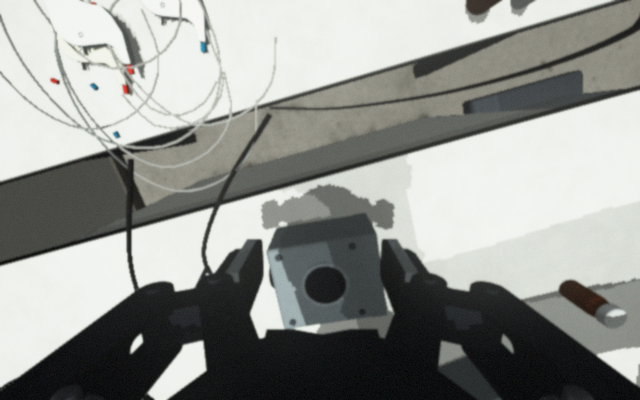

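```bash
python3 -m crank '[[-0.4,0,0,0,-0.3,-9.3,0.5],[-0.4,-0.003,0.040,0,0,0,0],[-0.4,0,0.044,0,0,0,0],[-0.4,0,0.042,0,0,0,0],[-0.4,0,0,-0.005,0,0,0],[-0.4,0,0,-0.010,0,0,0],[-0.4,0,0,-0.010,0,0,0],[-0.4,0,0,-0.010,0,0,0],[-0.4,0,0,-0.010,0,0,0],[-0.4,0,0,-0.010,0,0,0]]'
python3 - <<'E'
from plant import *
from h import *
w=camera("wrist")["color"];b=camera("scene")["color"][90:240,330:480]
cv2.imwrite("pics/p18.png",np.hstack([cv2.resize(w,(480,300)),cv2.resize(b,(300,300),interpolation=2)]))
delta([644.6,-172.6,-10],[-90,0,174])
E
```

```text
time: 20.75
tcp_pos: [651.8, -117.5, -5.8]
orientation: [-90.0, 0.2, 173.5]
ft_force: [-0.6, -3.2, 1.6]
grip_width: 59.4
t 20.85 tcp [ 651.5 -116.4   -6.6] rpy [-9.010e+01  1.000e-01  1.735e+02] F [-0.2  0.4  0.6] w 59.9
 turn [ 0.1 -0.5 -0.1]  shift after turn (m) [0.001  0.0034 0.0566]  shift before turn [0.0005 0.0033 0.0566]
```

View pics/p18.png

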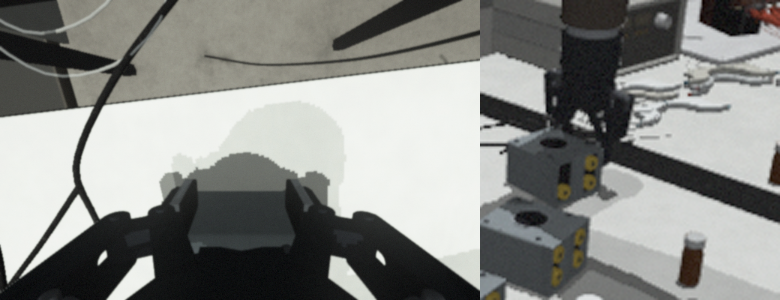

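The fingers sit flush on the housing's right side and it moves squarely. Continuing.

```bash
python3 -m crank '[[-0.4,0,0,-0.012,0,0,0],[-0.4,0,0,-0.012,0,0,0],[-0.4,0,0,-0.012,0,0,0],[-0.4,0,0,-0.012,0,0,0],[-0.4,0,0,-0.012,0,0,0],[-0.4,0,0,-0.012,0,0,0],[-0.4,0,0,-0.012,0,0,0],[-0.4,0,0,-0.012,0,0,0],[-0.4,0,0,-0.012,0,0,0],[-0.4,0,0,-0.012,0,0,0]]'
python3 - <<'E'
from plant import *
from h import *
w=camera("wrist")["color"];b=camera("scene")["color"][110:260,230:380]
cv2.imwrite("pics/p19.png",np.hstack([cv2.resize(w,(480,300)),cv2.resize(b,(300,300),interpolation=2)]))
delta([644.6,-172.6,-10],[-90,0,174])
E
```

```text
time: 22.1
tcp_pos: [664.8, 2.1, -6.8]
orientation: [-90.0, 0.1, 173.5]
ft_force: [0.1, -1.5, -1.0]
grip_width: 60.3
t 22.2 tcp [665.5   3.   -6.6] rpy [-9.010e+01  1.000e-01  1.736e+02] F [ 0.1 -0.4  0.3] w 59.7
 turn [ 0.1 -0.4 -0.1]  shift after turn (m) [0.0024 0.0034 0.1769]  shift before turn [0.0011 0.0032 0.1769]
```

View pics/p19.png

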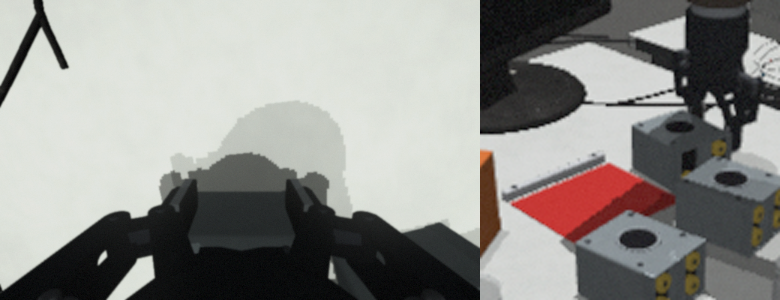

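```bash
python3 -m crank '[[-0.4,0,0,-0.012,0,0,0],[-0.4,0,0,-0.012,0,0,0],[-0.4,0,0,-0.012,0,0,0],[-0.4,0,0,-0.012,0,0,0],[-0.4,0,0,-0.012,0,0,0],[-0.4,0,0,-0.012,0,0,0],[-0.4,0,0,-0.012,0,0,0],[-0.4,0,0,-0.012,0,0,0],[-0.4,0,0,-0.012,0,0,0],[-0.4,0,0,-0.006,0,0,0]]'
python3 - <<'E'
from plant import *
from h import *
w=camera("wrist")["color"];s=camera("scene")["color"]; t=camera("top")["color"]
cv2.imwrite("pics/s20.png",cv2.resize(s[150:260,220:380],None,fx=4.5,fy=4.5,interpolation=2))
cv2.imwrite("pics/t20.png",cv2.resize(t[90:270,270:430],None,fx=3.3,fy=3.3,interpolation=2))
delta([644.6,-172.6,-10],[-90,0,174])
E
```

```text
time: 23.45
tcp_pos: [677.9, 115.5, -6.6]
orientation: [-90.0, 0.1, 173.5]
ft_force: [-0.2, -2.8, 1.4]
grip_width: 59.8
t 23.6 tcp [678.1 115.4  -6.6] rpy [-9.010e+01  1.000e-01  1.735e+02] F [-0.4  0.4  0.1] w 59.8
 turn [ 0.1 -0.5 -0.1]  shift after turn (m) [0.0032 0.0034 0.2899]  shift before turn [0.0007 0.003  0.2899]
```

View pics/s20.png

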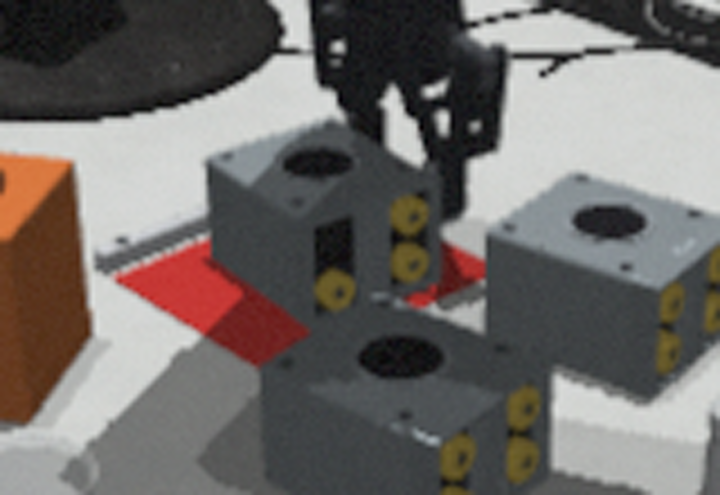

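View pics/t20.png

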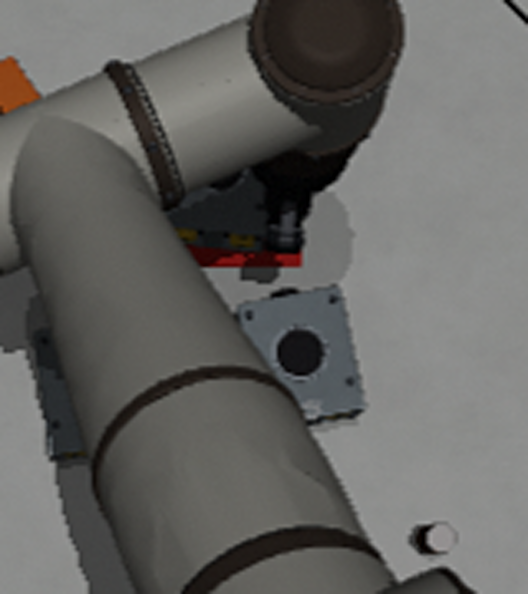

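Run:
```python
from h import *
import pickle
T,S=pickle.load(open("cams.pkl","rb"))
s=lambda p:crop(p,4.5,(220,150))
for n,p in [('win',(318,163)),('FL',(208,160)),('FR',(335,122)),('NL',(310,222)),('NR',(438,173))]: print(n,onz(S,s(p),60).round(1))
for n,p in [('mat FL',(113,278)),('mat NR',(490,272))]: print(n,onz(S,s(p),1.6).round(1))
```

```text
win [687.3 165.3  60. ]
FL [728.  202.6  60. ]
FR [717.8 127.1  60. ]
NL [642.4 209.4  60. ]
NR [637.8 130.1  60. ]
mat FL [750.7 249.7   1.6]
mat NR [622.4 108.    1.6]
```

H3 is on the mat with its middle at about (682,166), against a mat centre of (684,176). It needs 9 mm more, then I'll withdraw.

```bash
python3 -m crank '[[-0.4,0,0,-0.005,0,0,0],[-0.4,0,0,-0.005,0,0,0],[-0.4,0,0,0,0,0,0],[-0.4,0,0,0.020,0,0,0],[-0.4,0,0,0.030,0,0,0],[-0.4,0,-0.040,0.02,0,0,0],[-0.4,0,-0.050,0.02,0,0,0],[-0.4,0,-0.050,0.05,0,0,0],[-0.4,0,0,0.05,0,0,0],[-0.4,0,0,0.05,0,0,0]]'
python3 -m crank '[[-0.4,0,0,0.06,0,0,0],[-0.4,0,0,0.06,0,0,0],[-0.4,0,0,0,0,0,0],[-0.4,0,0,0,0,0,0],[-0.4,0,0,0,0,0,0],[-0.4,0,0,0,0,0,0],[-0.4,0,0,0,0,0,0],[-0.4,0,0,0,0,0,0],[-0.4,0,0,0,0,0,0],[-0.4,0,0,0,0,0,0]]'
python3 - <<'E'
from plant import *
from h import *
s=camera("scene")["color"]; t=camera("top")["color"]
cv2.imwrite("pics/s21.png",s)
cv2.imwrite("pics/t21.png",cv2.resize(t[90:270,220:440],None,fx=3.3,fy=3.3,interpolation=2))
delta([644.6,-172.6,-10],[-90,0,174])
E
```

```text
time: 24.85
tcp_pos: [651.8, -110.5, 128.7]
orientation: [-90.1, 0.2, 173.5]
ft_force: [0.2, 0.1, -0.8]
grip_width: 59.7
time: 26.1
tcp_pos: [638.6, -227.5, 127.4]
orientation: [-90.0, 0.1, 173.5]
ft_force: [-0.3, -0.6, -0.1]
grip_width: 59.6
t 26.2 tcp [ 638.6 -227.6  127.4] rpy [-9.000e+01  1.000e-01  1.735e+02] F [ 0.3 -0.4  0.4] w 59.9
 turn [ 0.  -0.5 -0.1]  shift after turn (m) [-0.0002  0.1374 -0.0553]  shift before turn [ 0.0004  0.1375 -0.0552]
```

View pics/s21.png

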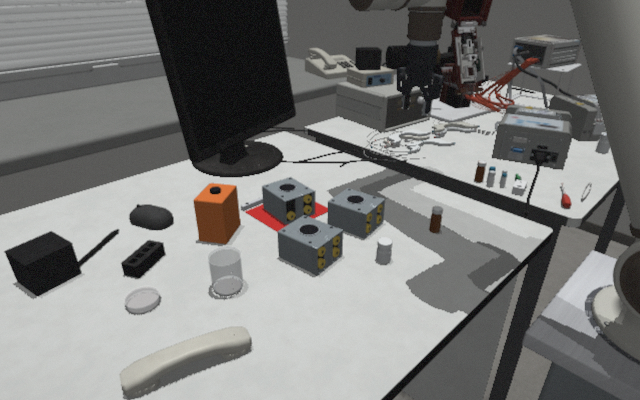

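View pics/t21.png

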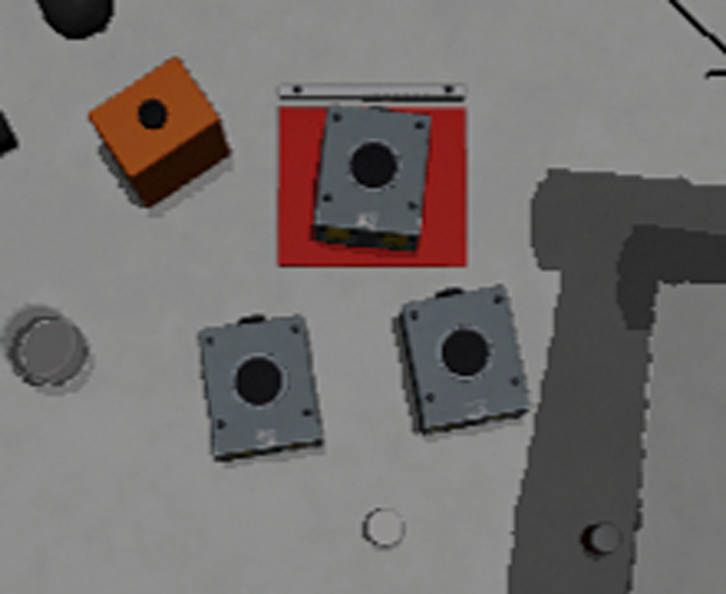

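Run:
```python
from h import *
import pickle
T,S=pickle.load(open("cams.pkl","rb"))
t=lambda p:crop(p,3.3,(220,90))
Q=np.array([onz(T,t(p),61.6)[:2] for p in [(329,108),(431,117),(419,238),(314,229)]]);print(Q.round(1).tolist(),Q.mean(0))
print('win',onz(T,t((373,165)),61.6).round(1))
print('mat',np.mean([onz(T,t(p),1.6)[:2] for p in [(278,107),(466,107),(467,266),(278,266)]],axis=0))
for n,p,z in [('jar',(384,527),44),('vial',(602,538),55)]: print(n,onz(T,t(p),z).round(1))
a=cv2.imread("pics/scene0.png").astype(int);b=cv2.imread("pics/s21.png").astype(int)
for n,(x,y,w,h) in dict(beaker=(205,245,42,55),jar=(374,236,20,30),vial=(428,205,16,30)).items(): print(n,np.abs(a-b)[y:y+h,x:x+w].mean())
```

```text
[[729.7, 209.1], [722.0, 132.0], [628.7, 142.5], [636.3, 220.9]] [679.14421417 176.12358319]
win [685.1 176.3  61.6]
mat [684.50159215 176.05850517]
jar [414.7 170.8  44. ]
vial [405.1  11.7  55. ]
beaker 7.918037518037518
jar 26.997222222222224
vial 41.225
```

Run:
```python
from h import *
import pickle
T,S=pickle.load(open("cams.pkl","rb"))
print(onz(T,crop((482,551),3.6,(270,100)),55), onz(T,crop((240,540),3.6,(270,100)),44))
a=cv2.imread("pics/scene0.png");b=cv2.imread("pics/s21.png")
f=lambda i:np.hstack([cv2.resize(i[y:y+60,x:x+60],(260,260),interpolation=2) for x,y in ((195,240),(355,220),(408,190))])
cv2.imwrite("pics/cmp.png",np.vstack([f(a),f(b)]))
```

```text
[405.04390832   8.20896022  55.        ] [413.94629611 170.06590832  44.        ]
```

View pics/cmp.png

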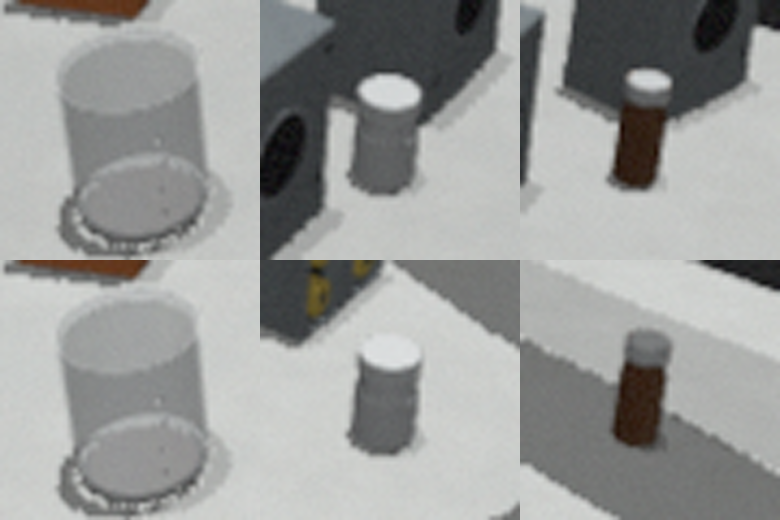

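The before and after crops show the beaker (130,170), jar (385,130) and vial (640,130) in the same places. The 3 mm difference in my top-view reading of the vial comes from the arm's shadow on its cap. Handing in.

```bash
python3 -c "
from plant import *
print(hand_in()); print(observe()['time'])"
```

```text
the job is handed in; nothing more can be done
None
the job is handed in; nothing more can be done
```

The job is done and handed in at about 26 s of the 67 s allowed. I tipped all three housings onto their backs, and none was picked up.

- **Inspection:** the wrist and scene views agreed. The housing farthest to the robot's right had only three bosses; the other two had four each. I slid that one, still on its back, onto the red mat.
- **First push missed:** my first tipping push passed over that housing without touching it. At the opening used, the fingertips sit about 33 mm behind the reported TCP, so I worked from the measured offset after that.
- **Last checks:** the rejected housing's middle reads about (680, 176), and the mat's centre about (684.5, 176). The views disagree by 2–3 mm in x. The two sound housings lie on their backs off the mat.
- **Bystanders:** the jar, vial and beaker look unmoved in before and after crops. One top-view reading of the vial differed by 3 mm; I put that down to the arm's shadow, because the scene crops match. The arm was well clear of everything at hand-in.

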